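Set the carburettor test stand's gate lever to its third notch and start the test

TASK

The carburettor test stand has an air-gate lever that clicks from notch to notch. Push the lever with a fingertip, without gripping it, away from its closed stop to the third notch (the closed stop itself does not count as a notch) so that it clicks home there, never letting it slip past that notch; then press the black start button on the grey control box all the way down, let it go and leave everything clear. Do not lift or shove the control box, and leave the other parts on the table where they are.

Things in the scene. Friction and masses are not known exactly. Their poses are not given: they have to be found in the camera images.
- stand: Grey carburettor test stand, fixed, 170 mm (its x) by 200 mm (its y), flat deck 40 mm above the table, origin at the centre of its underside; x away from the robot at yaw 0, y the lever's opening direction, z up. The lever's slot runs along y at stand x = +35 mm, from y = -45 mm (closed) to +45 mm (open). Steel teeth 6 mm high flank it 26 mm to each side; gaps between teeth are the notches.
- closed_stop (a point): Centre of the closed stop, 45 mm above the table: a low steel crossbar over the closed end of the slot, 64 by 12 mm, its top 50 mm above the table, 60.5 mm from the slot's middle. The open end has two small steel pins instead, 10 mm thick and 10 mm tall.
- carb_top (a point): Top of the carburettor that is bolted to the stand's deck at stand x = -43 mm: 100 mm long along stand y, about 50 mm wide, top 129 mm above the table.
- gate (a joint): Travel of the black lever along stand +y, in m: 0 at the closed stop; notches 1 to 5 at 0.018, 0.036, 0.054, 0.072, 0.090. All six places are sprung detents: about 5 N starts it, resistance fades towards the crest half-way to the next notch, then the lever jumps ahead of the pusher into that notch and stays. It starts at the stop or in notch 1 (rarely poised between); the third is 0.054.
- gate_mid (a point): Middle of the black upright lever: a flat block 32 mm (stand x) by 16 mm (stand y, the travel direction) by 62 mm tall, standing on the deck, top 103 mm above the table; this point is at its centre, 72 mm above the table.
- third_notch (a point): Centre of the slot at the third notch, at deck height (40 mm above the table): the lever's centre stands over it when it is set.
- box: Grey control box, loose on the table, 100 (its x) by 75 by 42 mm, 0.8 kg, origin at the centre of its underside. The round button sits on top at box x = -18 mm, y = 0; a small dead rocker (24 by 12 mm, 7 mm high) and a clear pilot lens are also on top.
- start (a joint): Travel of the start button, in m: 0 released, 0.006 fully down; about 4 N takes it down; it springs back.
- start_top (a point): Centre of the top of the round black button, 28 mm across, 22 mm above the box's top when released; it is pressed straight down.
- piston_mid (a point): A bare aluminium piston, 52 mm across, 52 mm tall, standing on the table between the stand and the box; loose bystander; this point is at its centre, half-way up.
- throttle_mid (a point): A small brass throttle slide, 28 mm across, 40 mm tall, standing on the table in the middle; loose bystander; point at its centre.
- sparkplug_mid (a point): A spark plug, 23 mm across, 57 mm tall, standing loose on the stand's deck near the corner at stand x=-50, y=+82 mm (deck height 40 mm); bystander; point at its centre, half-way up.
- filter_tin_mid (a point): A flat round air-filter tin with a mesh top, 90 mm across, 36 mm tall; loose bystander; point at its centre.
- screwdriver_mid (a point): A screwdriver lying on the table, 200 mm long; loose bystander; point at its middle.
- jar_mid (a point): A small jar with a steel cap, 60 mm across, 70 mm tall; loose bystander; point at its centre.
- spare_carb_mid (a point): A loose carburettor standing on its own 50 by 70 mm plate, about 94 mm tall, not the one on the stand; bystander; point at its centre.
Not all that is in view belongs to the job. Leave any pink look-alike of the box alone.

How it is judged:
On the way, in this order (a step that is already met when the one before it is completed fails the run):
1. the lever rests in the third notch (value of joint gate between 0.051 and 0.057 m and velocity of joint gate between -0.01 and 0.01 m/s), for 0.3 s.
2. the start button is pressed fully down (value of joint start above 0.005 m), for 0.05 s.
At the end, for the whole second after the job is handed in: The lever rests within 3 mm of the third notch (0.054 m), the start button is up again, the control box stands flat within 25 mm of where it was, and every other loose part is within 20 mm of where it was (value of joint gate between 0.051 and 0.057 m and value of joint start below 0.0015 m and distance of box from where it was at the start of the episode below 0.025 m and angle between box's own z axis and vertical below 0.05 rad and distance of each of piston_mid, throttle_mid, sparkplug_mid, filter_tin_mid, screwdriver_mid, jar_mid, spare_carb_mid from where it was at the start of the episode below 0.02 m); the robot touches nothing.
It fails at once if the lever slipped past the third notch (value of joint gate above 0.063 m).
It fails at once if the lever was gripped (the grasp point between the fingers lay on the lever while they touched it) (contact force between the fingers and gate above 0.5 N and y of the grasp point in the frame of gate_mid between -0.011 and 0.011 m and x of the grasp point in the frame of gate_mid between -0.026 and 0.026 m and z of the grasp point in the frame of gate_mid below 0.046 m).
It fails at once if the start button was pressed while the lever was not in the third notch (value of joint start above 0.004 m and (value of joint gate below 0.049 m or value of joint gate above 0.059 m)).
It fails at once if the control box was lifted, tipped or shoved (height (world z) of box above 0.008 m or distance of box from where it was at the start of the episode above 0.03 m or angle between box's own z axis and vertical above 0.15 rad).
It fails at once if another loose part was lifted or knocked away (distance of any of piston_mid, throttle_mid, sparkplug_mid, filter_tin_mid, screwdriver_mid, jar_mid, spare_carb_mid from where it was at the start of the episode above 0.03 m).
It also fails if it takes over 54 s, if anything falls off the work surface, if the arm or the gripper's body presses on something with over 40 N, if the wrist force passes 120 N, or if a joint passes its speed limit or range.

ROBOT

A 7-joint arm with a two-finger parallel gripper is mounted at the origin on the work surface. World frame = base frame: x ahead of the robot, y to its left, z up, the work surface at z = 0. Lengths are in m, angles in rad, forces in N, time in s.
With the tool pointing down it reaches from about 0.4 to 0.85 m from the base axis. Payload 10.4 kg.
Tool frame: the origin (TCP) lies midway between the tips of the shut fingers; the grasp point (between the pads) lies manip.pinch_z behind it (manip.pinch_z is the distance from the TCP to the grasp point, in m); z points along the fingers, y is the direction in which the jaws open and shut (so a half turn about z gives the same grasp; the last joint's range is limited). The gripper opens to 85 mm and grips with 20 to 120 N. Pads are 22 mm wide; open, the fingers measure 114 mm over their backs; the gripper's body (76 mm by 85 mm) begins 54 mm behind the grasp point. The pads swing forward as they close: fully open they stand 13 mm farther back than shut.
Start: joints at [-1.176, 0.332, -0.065, 1.46, 0.022, 1.35, -0.088], TCP at [0.254, 0.571, 0.231] pointing down, gripper open.
Joint ranges: [-2.6, 2.6], [-0.5, 2.12], [-1.47, 1.34], [0.16, 2.42], [-1.27, 4.41], [0.06, 2.06], [-2.6, 2.6]. Speed limits (rad/s): [2.22, 2.22, 2.79, 2.79, 3.14, 3.14, 3.14].

INTERFACE

Orientations are given as a unit quaternion [x, y, z, w].
In Python, from workcell import manip gives the robot as it stands.
- The arm moves only by the shell command python3 -m handwheel 'ROWS' [FORCE]. ROWS is JSON, a list that holds one entry, the list of rows, each a list of 7 numbers: the shift along the tool's x, y, z in m, then the turn, a rotation vector about the tool's x, y, z in rad, then the finger opening in m, from 0 to 0.0854. In form: [[[tx, ty, tz, ax, ay, az, claw], ...]]. A call has 1 to 8 rows; each row is the pose to reach, as a shift and turn from the pose commanded when the call began, along the tool's axes at that moment; what a row does not reach only later rows make up. A row lasts 1/8 s, in which the tool goes at most 62.5 mm and 10.7 degrees, less where a joint would pass 70% of its speed; a pose out of reach is approached as far as the arm can. A call with a gripper value outside its range is refused whole. The fingers move at their own pace and stop on an object; FORCE is the grip in N (left out, the last holds). Time passes only in rows, so rows that repeat a pose let the fingers close. It gives the time, the measured TCP pose, the force and the opening at its end, in the units of the state.
- manip.get_obs(): the state, without advancing time (a new reading comes with each control period).
- manip.camera(name): name is "scene" or "top" or "wrist"; returns the picture (480x640x3 uint8, blue, green, red); there is no depth.
- manip.calibration(name): a dict with "fx", "fy", "cx", "cy" (pixels), "view" (4x4, takes a point from world to camera coordinates); the wrist camera has in their place "tool_from_camera" (4x4, takes a point from camera to tool coordinates, whose origin is the TCP and whose axes are the flange's). Camera axes: x right, y up, looking along -z (the intrinsics and any distortion apply to the point x, -y, -z); pixel columns grow to the right and rows downward; lengths in m; the calibration is good to about 2 mm. A picture is of the moment at which its call begins: read the wrist's pose just before it. calibration takes no time and is no camera call.
- manip.hand_in(): hands the job in, once; it reports no verdict.
The state is a dict: "clock": time; "joint_pos": joint angles; "joint_velocities": joint speeds; "tau": joint torques, N m; "position": TCP position; "ee_rot": TCP orientation; "ft_force": force on the tool from outside, world axes, zero at the start; "torque": the same for the moment, N m; "grip_width": opening from 0.0 (shut) to 1.0 (fully open).
Only numpy, scipy, OpenCV 4.12 (cv2) and the standard library are available. Lean on these libraries where they do the work, as an engineer would, in place of code of your own. Each camera call takes 0.05 s, during which the arm holds its last target.

## Working session

There is one attempt and no reset: what is moved stays moved. The work goes in short steps, Python scripts to look and compute and a shell command to move; the robot and the scene stay as the last step left them, time stands still between calls to the robot, and variables do not carry over. Pictures are saved under pics/ and viewed, and the job is handed in when it is done.

```bash
mkdir -p pics; ls
python3 - <<'E'
from workcell import manip
import cv2
print(manip.get_obs(), manip.pinch_z)
for n in ("scene","top","wrist"):
    c=manip.calibration(n); print(n,c)
    cv2.imwrite(f"pics/{n}0.png",manip.camera(n))
E
```

```text
pics
{'clock': 0.0, 'joint_pos': array([-1.17559287,  0.3328884 , -0.06470336,  1.46096922,  0.02157405,
        1.34986948, -0.08850108]), 'joint_velocities': array([ 0.000662  , -0.00086329, -0.00046241, -0.00059791,  0.00032923,
        0.0003933 , -0.00031539]), 'tau': array([ 3.02003682e-04, -6.25471330e+01,  4.94935596e-02, -3.91597331e+01,
        1.63139025e-02,  1.03064047e-02,  1.00530085e-05]), 'position': array([0.25343734, 0.57089437, 0.23049228]), 'ee_rot': array([ 2.07376792e-01,  9.78260879e-01, -7.08330534e-04, -1.29721497e-04]), 'ft_force': array([0.60139132, 0.69575267, 0.00739076]), 'torque': array([-0.05078682, -0.04032891, -0.02124386]), 'grip_width': 1.0010241614098463} 0.0187
scene {'fx': 480.39605578032706, 'fy': 480.39605578032706, 'cx': 331.86401696872997, 'cy': 238.02211414339246, 'view': array([[ 0.66355497,  0.74789062, -0.01882616, -0.33805634],
       [-0.55486008,  0.50885924,  0.65817366,  0.23110585],
       [ 0.50182177, -0.42628852,  0.75263073, -1.34599597],
       [ 0.        ,  0.        ,  0.        ,  1.        ]])}
top {'fx': 512.9421412094699, 'fy': 512.9421412094699, 'cx': 325.95385998343335, 'cy': 236.90302985101764, 'view': array([[ 0.01636627, -0.99925186,  0.03504097, -0.03104845],
       [ 0.98889525,  0.02135405,  0.14707203, -0.55026257],
       [-0.14771026,  0.03224483,  0.98850491, -1.11301611],
       [ 0.        ,  0.        ,  0.        ,  1.        ]])}
wrist {'fx': 424.06864769375335, 'fy': 424.06864769375335, 'cx': 328.56079417889646, 'cy': 234.56185736127122, 'tool_from_camera': array([[-1.71361580e-03,  9.58737903e-01,  2.84286294e-01,
         7.24219886e-02],
       [ 9.99998531e-01,  1.65348374e-03,  4.51501708e-04,
        -8.92099368e-04],
       [-3.71909646e-05,  2.84286650e-01, -9.58739328e-01,
        -1.42447676e-01],
       [ 0.00000000e+00,  0.00000000e+00,  0.00000000e+00,
         1.00000000e+00]])}
```

View pics/scene0.png

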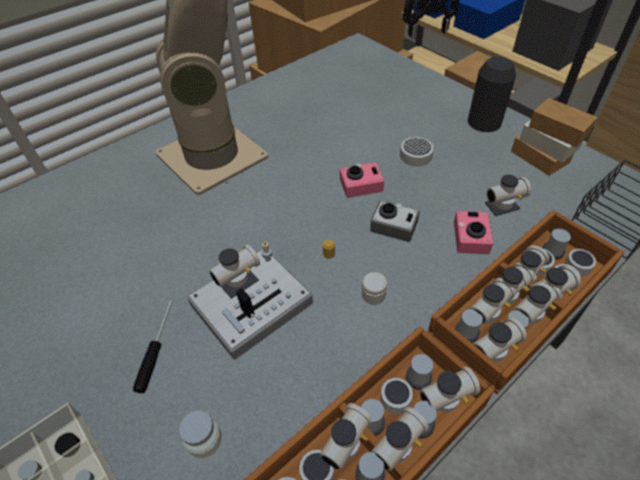

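View pics/top0.png

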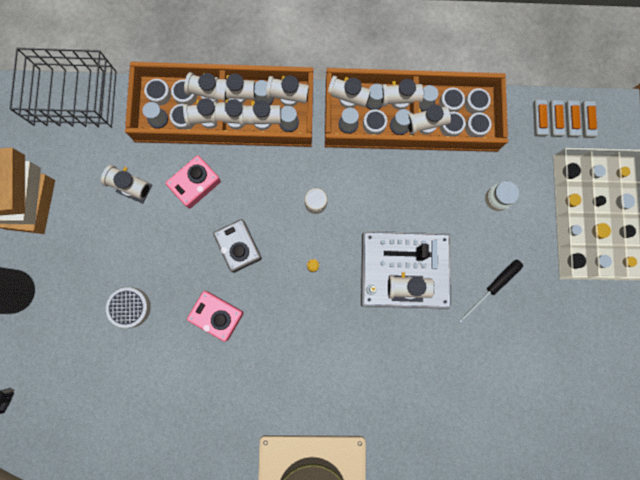

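View pics/wrist0.png

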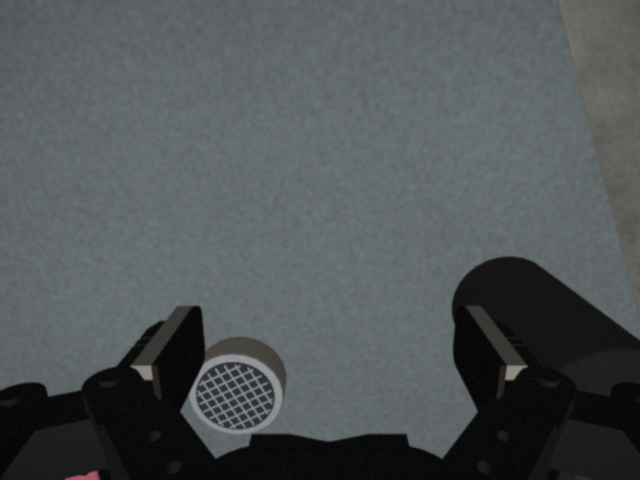

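Top view shows the stand at about (406,270): lever (424,253), closed stop (435,253), carburettor (410,288). Box candidates are the grey one (237,245) and the pink ones (193,181) and (215,316). The grey one fits the description, so I'll confirm it with an enlarged crop.

Run:
```python
import cv2
t=cv2.imread('pics/top0.png');s=cv2.imread('pics/scene0.png')
a=cv2.resize(t[225:315,350:460],None,fx=6,fy=6,interpolation=cv2.INTER_CUBIC); cv2.imwrite('pics/c1.png',a)
a=cv2.resize(t[210:280,200:330],None,fx=6,fy=6,interpolation=cv2.INTER_CUBIC); cv2.imwrite('pics/c2.png',a)
a=cv2.resize(s[225:355,180:320],None,fx=4.5,fy=4.5,interpolation=cv2.INTER_CUBIC); cv2.imwrite('pics/c3.png',a)
a=cv2.resize(s[190:250,360:430],None,fx=8,fy=8,interpolation=cv2.INTER_CUBIC); cv2.imwrite('pics/c4.png',a)
```

```text
(no output)
```

View pics/c1.png

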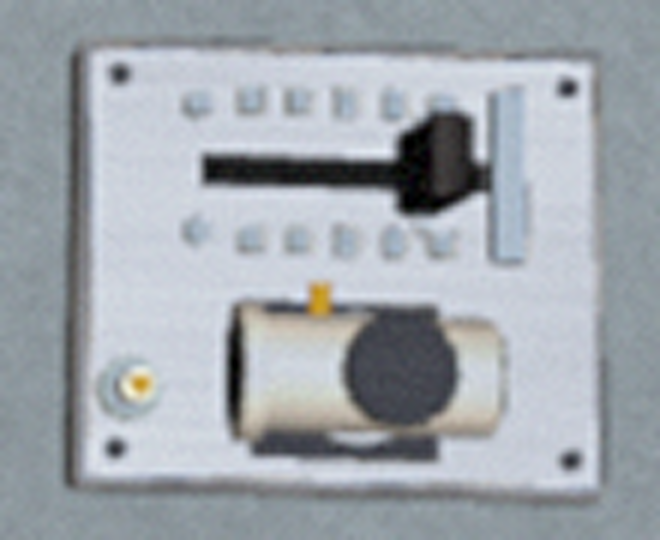

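View pics/c2.png

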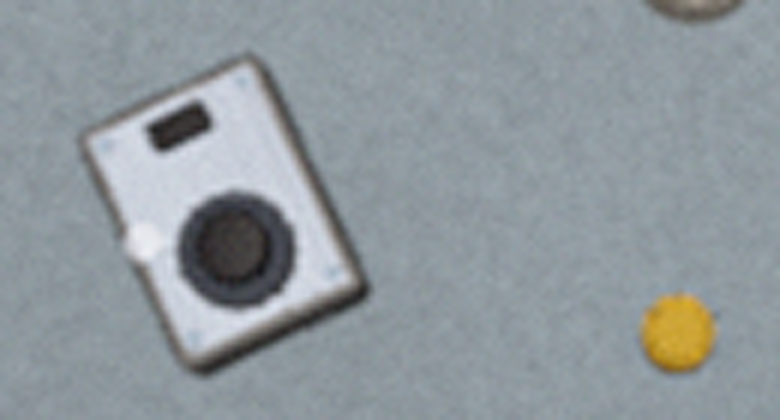

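View pics/c3.png

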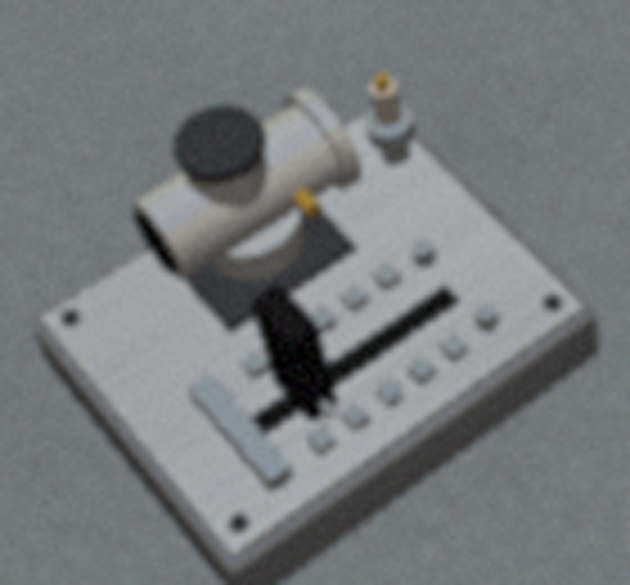

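View pics/c4.png

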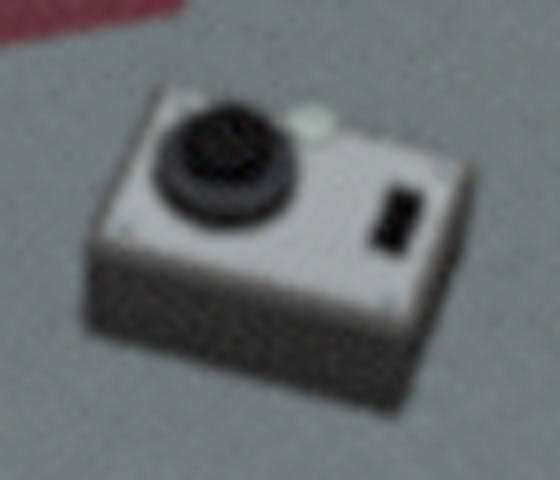

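```bash
cat > h.py <<'E'
import numpy as np
from workcell import manip
C={n:manip.calibration(n) for n in("scene","top","wrist")}
def ray(n,uv,T=None):
    c=C[n]; d=np.array([(uv[0]-c['cx'])/c['fx'],-(uv[1]-c['cy'])/c['fy'],-1.])
    M=np.linalg.inv(c['view']) if T is None else T@c['tool_from_camera']
    return M[:3,3],M[:3,:3]@d
def plane(n,uv,z,T=None):
    o,d=ray(n,uv,T); return o+d*(z-o[2])/d[2]
def tri(*r):
    A=np.zeros((3,3));b=np.zeros(3)
    for o,d in r:
        d=d/np.linalg.norm(d);P=np.eye(3)-np.outer(d,d);A+=P;b+=P@o
    p=np.linalg.solve(A,b)
    return p,[np.linalg.norm((np.eye(3)-np.outer(d,d)/(d@d))@(p-o)) for o,d in r]
def proj(n,p,T=None):
    c=C[n]
    M=c['view'] if T is None else np.linalg.inv(T@c['tool_from_camera'])
    q=M[:3,:3]@p+M[:3,3]; return np.array([c['cx']+c['fx']*q[0]/-q[2],c['cy']-c['fy']*q[1]/-q[2]])
def Ttool():
    from scipy.spatial.transform import Rotation as R
    o=manip.get_obs();T=np.eye(4);T[:3,:3]=R.from_quat(o['ee_rot']).as_matrix();T[:3,3]=o['position'];return T
E
python3 - <<'E'
from h import *
np.set_printoptions(precision=4,suppress=True)
t=lambda x,y:(350+x/6-.4,225+y/6-.4); s=lambda x,y:(180+x/4.5-.4,225+y/4.5-.4)
t2=lambda x,y:(200+x/6-.4,210+y/6-.4); s2=lambda x,y:(360+x/8-.4,190+y/8-.4)
pairs=dict(screw_pp=(t(120,73),s(552,302)),screw_pm=(t(568,88),s(238,523)),screw_mm=(t(571,460),s(70,318)),
 slot_open=(t(205,168),s(450,297)), carbcap=(t(400,370),s(220,142)),plug_tip=(t(140,383),s(380,80)),
 stop_p=(t(507,92),s(280,470)),stop_m=(t(507,255),s(207,385)),
 btn=(t2(234,243),s2(226,142)),corner_a=(t2(83,138),s2(470,165)),corner_d=(t2(200,362),s2(165,92)),rocker=(t2(180,125),s2(397,218)))
for k,(a,b) in pairs.items():
    p,e=tri(ray('top',a),ray('scene',b)); print(k,p,np.round(e,4))
for n,a in dict(piston=(316,200),slide=(313,265),jar=(503,195)).items(): print(n,plane('top',a,.05))
E
```

```text
screw_pp [ 0.5534 -0.1193  0.04  ] [0. 0.]
screw_pm [ 0.5514 -0.2895  0.0397] [0. 0.]
screw_mm [ 0.4117 -0.2879  0.0399] [0.0002 0.0002]
slot_open [ 0.5184 -0.1516  0.038 ] [0.0002 0.0002]
carbcap [ 0.4392 -0.2064  0.1245] [0.0002 0.0002]
plug_tip [ 0.4344 -0.1205  0.0944] [0.0002 0.0002]
stop_p [ 0.5479 -0.2638  0.0494] [0. 0.]
stop_m [ 0.4875 -0.2631  0.0452] [0.0009 0.0009]
btn [0.5146 0.1711 0.0588] [0.0002 0.0002]
corner_a [0.5561 0.2324 0.0377] [0.0007 0.0007]
corner_d [0.4737 0.1861 0.0392] [0.0019 0.0019]
rocker [0.5604 0.1953 0.0449] [0.0004 0.0004]
piston [0.6331 0.0035 0.05  ]
slide [0.486  0.0073 0.05  ]
jar [ 0.6551 -0.4241  0.05  ]
```

```bash
cat >> h.py <<'E'
def delta(target,yaw_y=None):
    # target TCP world; yaw_y: desired angle (deg) of tool y in world xy
    T=Ttool(); d=T[:3,:3].T@(np.array(target)-T[:3,3])
    a=np.degrees(np.arctan2(T[1,1],T[0,1])); 
    return np.round(d,4), a, None if yaw_y is None else -np.radians(yaw_y-a)
E
python3 - <<'E'
from h import *
print(delta((0.47,0.15,0.26),89.3))
E
```

```text
(array([-0.3687, -0.297 , -0.0289]), np.float64(66.06386367861109), np.float64(-0.4055470842504798))
```

```bash
python3 -m handwheel '[[[-0.03,-0.025,-0.03,0,0,-0.05,0],[-0.08,-0.065,-0.03,0,0,-0.1,0],[-0.13,-0.105,-0.03,0,0,-0.15,0],[-0.18,-0.145,-0.03,0,0,-0.2,0],[-0.23,-0.185,-0.03,0,0,-0.25,0],[-0.28,-0.225,-0.03,0,0,-0.3,0],[-0.33,-0.265,-0.03,0,0,-0.35,0],[-0.369,-0.297,-0.03,0,0,-0.405,0]]]' 30
python3 -m handwheel '[[[0,0,0,0,0,0,0],[0,0,0,0,0,0,0]]]'
python3 - <<'E'
from h import *
import cv2
T=Ttool();np.save('T1.npy',T);print(T)
cv2.imwrite('pics/w1.png',manip.camera('wrist'))
E
```

```text
clock: 1.15
position: [0.4709, 0.1479, 0.2614]
ee_rot: [0.006, 1.0, 0.0, 0.0]
ft_force: [1.0, 0.6, -0.1]
grip_width: 0.0
clock: 1.4
position: [0.47, 0.1507, 0.2611]
ee_rot: [0.007, 1.0, 0.0, -0.0]
ft_force: [-1.4, 0.6, -0.6]
grip_width: -0.002
[[-9.99915086e-01  1.30225876e-02 -4.81924416e-04  4.69978509e-01]
 [ 1.30224239e-02  9.99915146e-01  3.41185395e-04  1.50694120e-01]
 [ 4.86326640e-04  3.34880600e-04 -9.99999826e-01  2.61137261e-01]
 [ 0.00000000e+00  0.00000000e+00  0.00000000e+00  1.00000000e+00]]
```

View pics/w1.png

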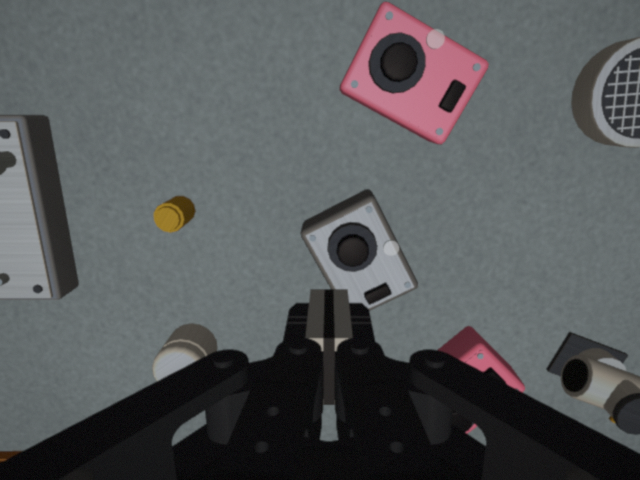

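The grey box's button is at (351,250) in this view, with the pink look-alikes at (410,70) and (470,370), the slide at (170,217) and the stand at left. I'll locate the button here, then move on to the lever.

Run:
```python
from h import *
import cv2
np.set_printoptions(precision=4,suppress=True)
T=np.load('T1.npy')
im=cv2.imread('pics/w1.png'); cv2.imwrite('pics/w1c.png',cv2.resize(im[180:320,280:440],None,fx=5,fy=5,interpolation=cv2.INTER_CUBIC)[:600])
for uv in [(351,250),(353,251)]:
  print(plane('wrist',uv,.064,T),tri(ray('wrist',uv,T),ray('top',(238.6,250.1)),ray('scene',(387.9,207.3))))
print(delta((0.46,-0.24,0.27),89.3))
```

```text
[0.5117 0.1682 0.064 ] (array([0.5143, 0.1701, 0.059 ]), [np.float64(0.0019301977452093803), np.float64(0.0011050228699629682), np.float64(0.000847134773192507)])
[0.5126 0.1699 0.064 ] (array([0.5146, 0.1707, 0.059 ]), [np.float64(0.0006659519506513567), np.float64(0.0004535409976846428), np.float64(0.00022286357824858195)])
(array([ 0.0053, -0.3914, -0.009 ]), np.float64(89.34570905496133), np.float64(0.0007977735070503535))
```

View pics/w1c.png

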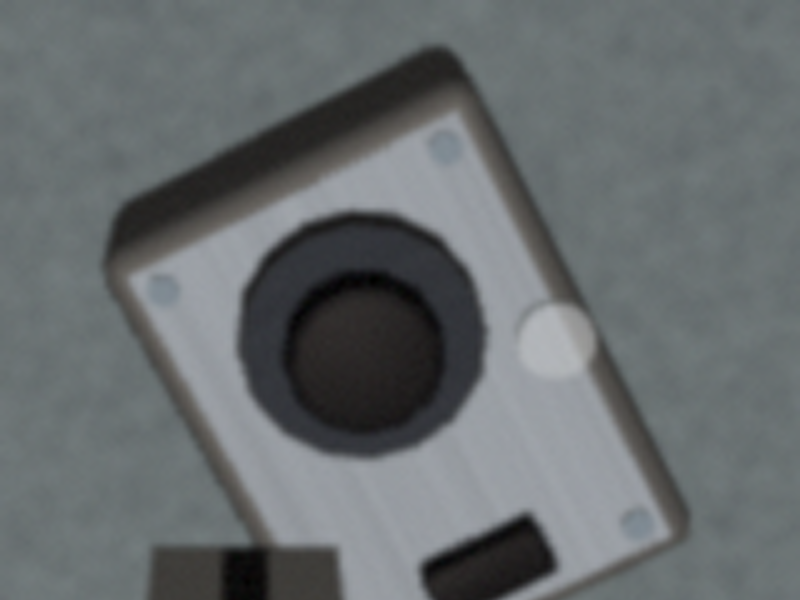

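Button top at crop (365,353), so its centre is about (0.513, 0.170), height 0.06. Next I move to view the lever.

```bash
python3 -m handwheel '[[[0,-0.03,-0.009,0,0,0,0],[0,-0.085,-0.009,0,0,0,0],[0,-0.14,-0.009,0,0,0,0],[0,-0.195,-0.009,0,0,0,0],[0,-0.25,-0.009,0,0,0,0],[0,-0.305,-0.009,0,0,0,0],[0,-0.36,-0.009,0,0,0,0],[0.005,-0.391,-0.009,0,0,0,0]]]'
python3 -m handwheel '[[[0,0,0,0,0,0,0],[0,0,0,0,0,0,0]]]'
python3 - <<'E'
from h import *
import cv2
T=Ttool();np.save('T2.npy',T);print(T)
cv2.imwrite('pics/w2.png',manip.camera('wrist'))
E
```

```text
clock: 2.45
position: [0.4605, -0.2419, 0.2703]
ee_rot: [0.006, 1.0, -0.0, 0.0]
ft_force: [1.0, 0.7, -0.6]
grip_width: 0.0
clock: 2.7
position: [0.4611, -0.2389, 0.2701]
ee_rot: [0.005, 1.0, 0.0, -0.0]
ft_force: [-0.0, 1.1, 0.0]
grip_width: 0.001
[[-9.99946832e-01  1.03091193e-02 -2.36331193e-04  4.61070471e-01]
 [ 1.03089614e-02  9.99946644e-01  6.59855594e-04 -2.38921821e-01]
 [ 2.43121113e-04  6.57384181e-04 -9.99999754e-01  2.70057356e-01]
 [ 0.00000000e+00  0.00000000e+00  0.00000000e+00  1.00000000e+00]]
```

View pics/w2.png

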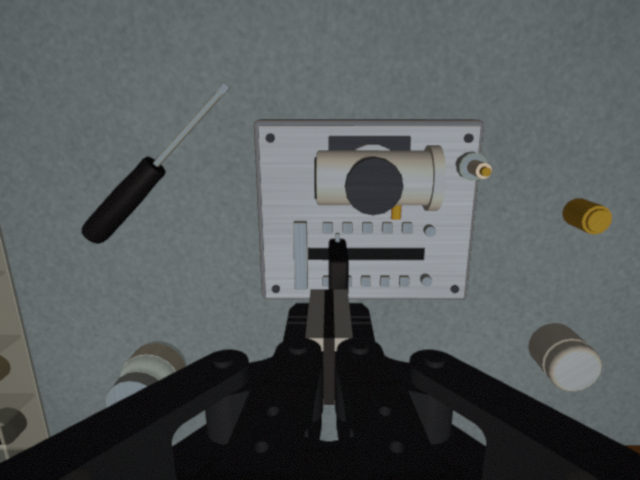

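Run:
```python
from h import *
import cv2
np.set_printoptions(precision=4,suppress=True)
T=np.load('T2.npy')
for k,uv,z in [('s_mm',(270,138),.04),('s_mp',(468,138),.04),('s_pm',(276,289),.04),('s_pp',(455,289),.04),('slotopen',(425,254),.04),('stopC',(300,256),.05)]:
    print(k,plane('wrist',uv,z,T))
out=[]
im0=cv2.imread('pics/w2.png'); c=np.array([0.4826,-0.2036,0]); th=-0.0115
R=np.array([[np.cos(th),-np.sin(th),0],[np.sin(th),np.cos(th),0],[0,0,1]])
def draw(im,f,g,T=None):
    for z in (.041,.103):
        P=[f(c+R@np.array([.035+a*.016,-.045+g+b*.008,z])) for a,b in ((1,1),(1,-1),(-1,-1),(-1,1))]
        cv2.polylines(im,[np.round(np.array(P)*16).astype(int)],True,(0,0,255) if z>.1 else (0,255,0),1,cv2.LINE_AA,4)
for g in (0,.018):
    S=6; t=cv2.imread('pics/top0.png')[235:275,390:450]; t=cv2.resize(t,None,fx=S,fy=S,interpolation=cv2.INTER_CUBIC)
    draw(t,lambda p:(proj('top',p)-[390,235]+.5)*S,g)
    w=cv2.resize(im0[210:300,280:400],None,fx=3,fy=3,interpolation=cv2.INTER_CUBIC)
    draw(w,lambda p:(proj('wrist',p,T)-[280,210]+.5)*3,g)
    out.append(np.vstack([t,w[:270,:360]]))
cv2.imwrite('pics/ov.png',np.hstack(out))
```

```text
s_mm [ 0.4116 -0.2894  0.04  ]
s_mp [ 0.4137 -0.1194  0.04  ]
s_pm [ 0.5521 -0.2909  0.04  ]
s_pp [ 0.5542 -0.1204  0.04  ]
slotopen [ 0.5186 -0.1508  0.04  ]
stopC [ 0.5156 -0.2662  0.05  ]
```

View pics/ov.png

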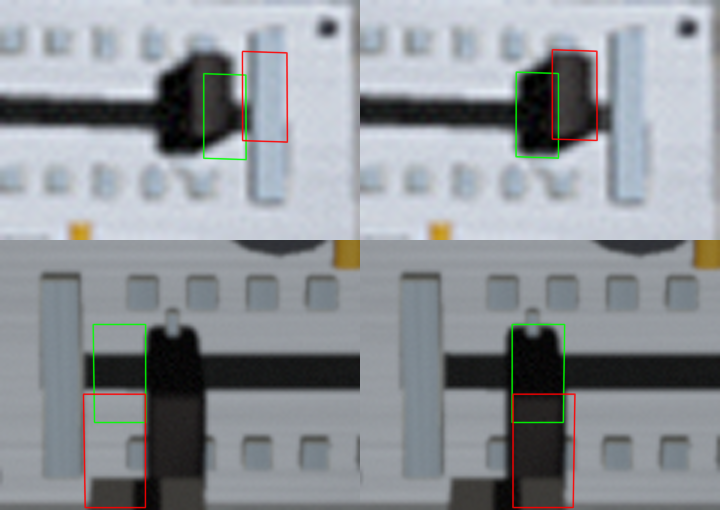

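Overlay: the lever matches the 0.018 model, so it is in notch 1. That puts its centre at y≈-0.231 with the rear face at about -0.239. I'll descend behind it, above the stop bar.

```bash
python3 -m handwheel '[[[-0.03,-0.013,0.02,0,0,0,0],[-0.057,-0.026,0.05,0,0,0,0],[-0.057,-0.026,0.10,0,0,0,0],[-0.057,-0.026,0.14,0,0,0,0],[-0.057,-0.026,0.17,0,0,0,0],[-0.057,-0.026,0.19,0,0,0,0],[-0.057,-0.026,0.192,0,0,0,0],[-0.057,-0.026,0.192,0,0,0,0]]]'
python3 - <<'E'
from h import *
import cv2
T=Ttool();np.save('T3.npy',T);print(T)
print(manip.get_obs()['ft_force'])
cv2.imwrite('pics/w3.png',manip.camera('wrist'))
s=manip.camera('scene');cv2.imwrite('pics/s3.png',cv2.resize(s[190:355,180:330],None,fx=3.6,fy=3.6,interpolation=cv2.INTER_CUBIC))
t=manip.camera('top');cv2.imwrite('pics/t3.png',t)
E
```

```text
clock: 3.75
position: [0.5177, -0.2675, 0.0792]
ee_rot: [0.006, 1.0, -0.0, 0.001]
ft_force: [0.3, 0.0, -0.5]
grip_width: 0.001
[[-9.99922550e-01  1.23761025e-02  1.31391251e-03  5.17717153e-01]
 [ 1.23758672e-02  9.99923399e-01 -1.87086773e-04 -2.67495630e-01]
 [-1.31612727e-03 -1.70811476e-04 -9.99999119e-01  7.92488828e-02]
 [ 0.00000000e+00  0.00000000e+00  0.00000000e+00  1.00000000e+00]]
[ 0.28677769  0.03643303 -0.49489055]
```

View pics/w3.png

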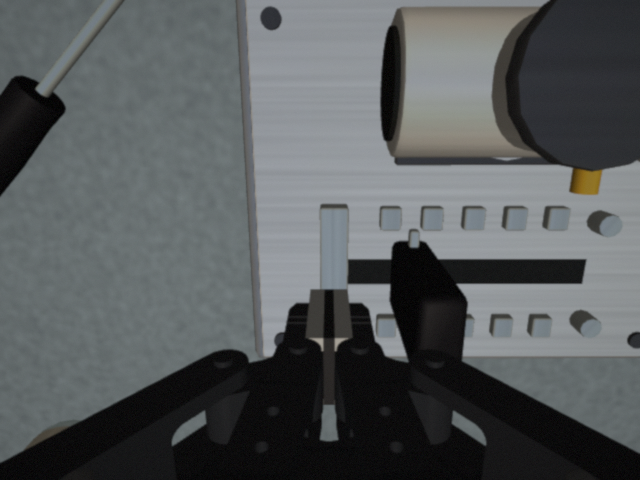

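View pics/s3.png

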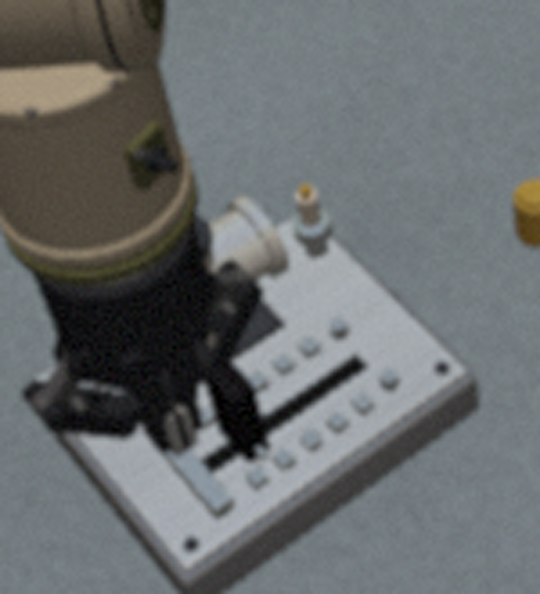

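```bash
python3 -m handwheel '[[[0,0,-0.007,0,0,0,0],[0,0.004,-0.007,0,0,0,0],[0,0.008,-0.007,0,0,0,0],[0,0.011,-0.007,0,0,0,0],[0,0.013,-0.007,0,0,0,0],[0,0.015,-0.007,0,0,0,0],[0,0.016,-0.007,0,0,0,0],[0,0.016,-0.007,0,0,0,0]]]'
python3 - <<'E'
from h import *
import cv2
cv2.imwrite('pics/w4.png',manip.camera('wrist'))
E
```

```text
clock: 4.9
position: [0.5171, -0.2523, 0.0853]
ee_rot: [0.007, 1.0, -0.001, 0.0]
ft_force: [1.2, -4.8, -1.6]
grip_width: 0.003
```

View pics/w4.png

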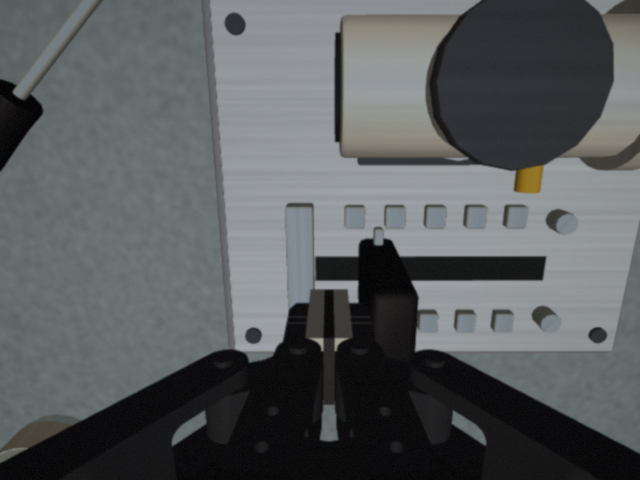

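```bash
for i in 1; do python3 -m handwheel '[[[0,0.001,0,0,0,0,0],[0,0.002,0,0,0,0,0],[0,0.003,0,0,0,0,0],[0,0.004,0,0,0,0,0]]]'; python3 -m handwheel '[[[0,0.001,0,0,0,0,0],[0,0.002,0,0,0,0,0],[0,0.003,0,0,0,0,0],[0,0.004,0,0,0,0,0]]]'; done
python3 - <<'E'
from h import *
import cv2
cv2.imwrite('pics/w5.png',manip.camera('wrist'))
E
```

```text
clock: 5.45
position: [0.5172, -0.2471, 0.0852]
ee_rot: [0.006, 1.0, 0.0, -0.0]
ft_force: [0.4, -1.5, -1.9]
grip_width: -0.001
clock: 5.95
position: [0.5174, -0.2432, 0.0853]
ee_rot: [0.006, 1.0, 0.0, 0.0]
ft_force: [-0.1, 0.1, -0.7]
grip_width: -0.004
```

View pics/w5.png

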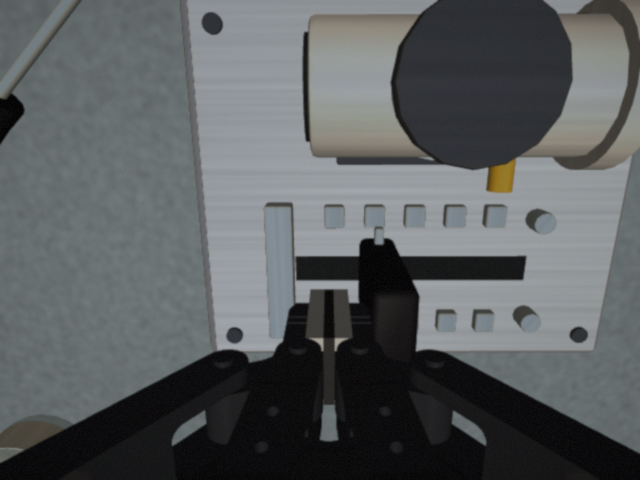

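Lever is still touching the finger, opposite the second tooth, and the force has faded: it is near the first crest. On in 1 mm steps.

```bash
python3 -m handwheel '[[[0,0.001,0,0,0,0,0],[0,0.001,0,0,0,0,0]]]'; python3 -m handwheel '[[[0,0.001,0,0,0,0,0],[0,0.001,0,0,0,0,0]]]'
python3 - <<'E'
from h import *
import cv2
cv2.imwrite('pics/w6.png',manip.camera('wrist')[180:380,180:640])
E
```

```text
clock: 6.25
position: [0.5174, -0.2424, 0.0853]
ee_rot: [0.006, 1.0, 0.0, 0.0]
ft_force: [-0.8, 0.1, -1.0]
grip_width: 0.001
clock: 6.5
position: [0.5174, -0.2414, 0.0852]
ee_rot: [0.006, 1.0, 0.0, -0.0]
ft_force: [-0.0, -1.1, 0.1]
grip_width: 0.002
```

View pics/w6.png

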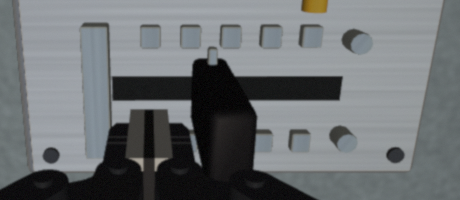

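Jumped into notch 2: there's a gap to the finger and the pointer sits between teeth 2 and 3. Next crest expected at TCP y≈-0.224.

```bash
python3 -m handwheel '[[[0,0.003,0,0,0,0,0],[0,0.005,0,0,0,0,0],[0,0.007,0,0,0,0,0],[0,0.008,0,0,0,0,0],[0,0.009,0,0,0,0,0],[0,0.010,0,0,0,0,0]]]'; python3 -m handwheel '[[[0,0.001,0,0,0,0,0],[0,0.002,0,0,0,0,0],[0,0.003,0,0,0,0,0],[0,0.004,0,0,0,0,0],[0,0.004,0,0,0,0,0]]]';python3 -m handwheel '[[[0,0.001,0,0,0,0,0],[0,0.001,0,0,0,0,0]]]'
python3 - <<'E'
from h import *
import cv2
cv2.imwrite('pics/w7.png',manip.camera('wrist')[180:380,180:640])
E
```

```text
clock: 7.3
position: [0.5174, -0.232, 0.0853]
ee_rot: [0.007, 1.0, -0.0, 0.0]
ft_force: [1.2, -3.9, 0.2]
grip_width: -0.005
clock: 7.92
position: [0.5175, -0.227, 0.0852]
ee_rot: [0.006, 1.0, 0.0, -0.0]
ft_force: [0.2, 0.7, -0.3]
grip_width: -0.001
clock: 8.18
position: [0.5176, -0.2262, 0.0853]
ee_rot: [0.006, 1.0, 0.0, -0.0]
ft_force: [0.0, -0.3, 0.4]
grip_width: 0.002
```

View pics/w7.png

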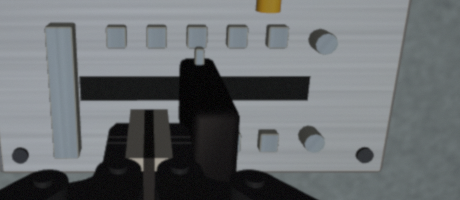

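Still touching, with the pointer right at the third tooth, just short of the crest.

```bash
python3 -m handwheel '[[[0,0.001,0,0,0,0,0],[0,0.001,0,0,0,0,0]]]'
python3 - <<'E'
from h import *
import cv2
a=manip.camera('wrist')[180:380,180:640]
import subprocess
cv2.imwrite('pics/w8.png',a)
E
python3 -m handwheel '[[[0,0.001,0,0,0,0,0],[0,0.001,0,0,0,0,0]]]'
python3 - <<'E'
from h import *
import cv2
cv2.imwrite('pics/w9.png',np.vstack([cv2.imread('pics/w8.png'),manip.camera('wrist')[180:380,180:640]]))
E
```

```text
clock: 8.48
position: [0.5176, -0.2254, 0.0853]
ee_rot: [0.006, 1.0, 0.0, 0.0]
ft_force: [0.7, 0.9, -1.0]
grip_width: 0.002
clock: 8.78
position: [0.5176, -0.2244, 0.0852]
ee_rot: [0.006, 1.0, 0.0, -0.0]
ft_force: [0.5, 0.3, -0.6]
grip_width: -0.002
```

View pics/w9.png

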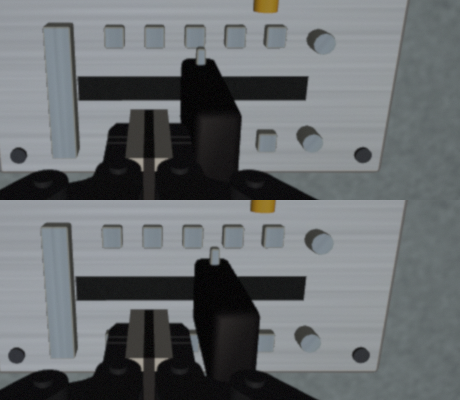

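Clicked into notch 3: the pointer is between teeth 3 and 4, with a gap to the finger. I'll back off, rise and verify.

```bash
python3 -m handwheel '[[[0,-0.006,0,0,0,0,0],[0,-0.012,0,0,0,0,0],[0,-0.012,-0.03,0,0,0,0],[0,-0.012,-0.08,0,0,0,0],[0,-0.012,-0.13,0,0,0,0],[0.03,-0.012,-0.175,0,0,0,0],[0.057,-0.012,-0.185,0,0,0,0],[0.057,-0.012,-0.185,0,0,0,0]]]'
python3 - <<'E'
from h import *
import cv2
T=Ttool();np.save('T10.npy',T)
print(delta((0.513,0.170,0.12)))
im0=manip.camera('wrist')
im0=cv2.resize(im0[180:320,260:460],None,fx=3.5,fy=3.5,interpolation=cv2.INTER_CUBIC)
c=np.array([0.4828,-0.2043,0]); th=-0.0115
R=np.array([[np.cos(th),-np.sin(th),0],[np.sin(th),np.cos(th),0],[0,0,1]])
for z in (.041,.103):
    P=[(proj('wrist',c+R@np.array([.035+a*.016,.009+b*.008,z]),T)-[260,180]+.5)*3.5 for a,b in ((1,1),(1,-1),(-1,-1),(-1,1))]
    cv2.polylines(im0,[np.round(np.array(P)*16).astype(int)],True,(0,0,255) if z>.1 else (0,255,0),1,cv2.LINE_AA,4)
cv2.imwrite('pics/w10.png',im0)
E
```

```text
clock: 9.82
position: [0.4595, -0.237, 0.2716]
ee_rot: [0.007, 1.0, 0.0, 0.001]
ft_force: [0.9, -0.9, -0.3]
grip_width: -0.001
(array([-0.0471,  0.4076,  0.1522]), np.float64(89.15579959113578), None)
```

View pics/w10.png

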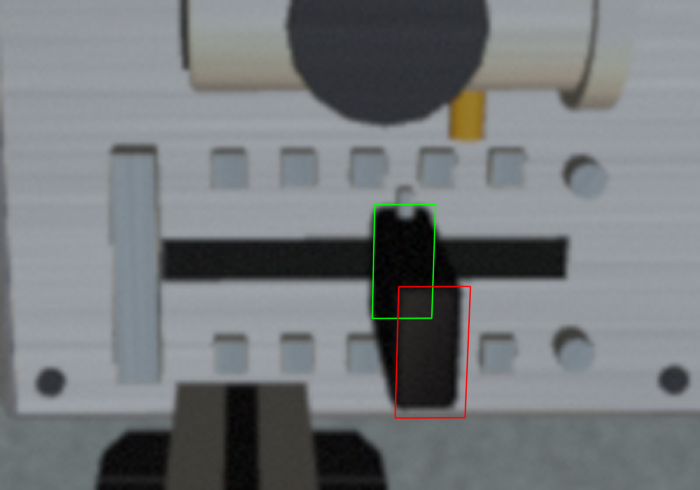

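The lever matches the third-notch model. Now over to the button.

```bash
python3 -m handwheel '[[[0,0.04,0,0,0,0,0],[-0.01,0.09,0,0,0,0,0],[-0.02,0.145,0,0,0,0,0],[-0.03,0.2,0,0,0,0,0],[-0.04,0.255,0.01,0,0,0,0],[-0.048,0.31,0.04,0,0,0,0],[-0.048,0.365,0.07,0,0,0,0],[-0.048,0.4075,0.10,0,0,0,0]]]'
python3 -m handwheel '[[[0,0,0.03,0,0,0,0],[0,0,0.05,0,0,0,0],[0,0,0.05,0,0,0,0]]]'
python3 - <<'E'
from h import *
import cv2
T=Ttool();np.save('T11.npy',T);print(T[:3,3])
cv2.imwrite('pics/w11.png',manip.camera('wrist'))
s=manip.camera('scene');cv2.imwrite('pics/s11.png',cv2.resize(s[150:250,330:450],None,fx=6,fy=6,interpolation=cv2.INTER_CUBIC))
E
```

```text
clock: 10.88
position: [0.5134, 0.1739, 0.168]
ee_rot: [0.006, 1.0, -0.0, -0.001]
ft_force: [0.5, -0.6, 0.1]
grip_width: 0.0
clock: 11.25
position: [0.5126, 0.1708, 0.1179]
ee_rot: [0.006, 1.0, -0.001, -0.002]
ft_force: [0.8, 0.3, 0.5]
grip_width: -0.0
[0.51259838 0.17083416 0.11786708]
```

View pics/w11.png

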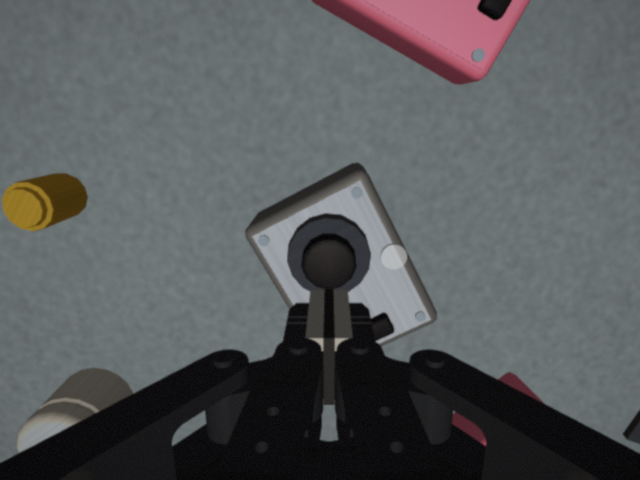

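View pics/s11.png

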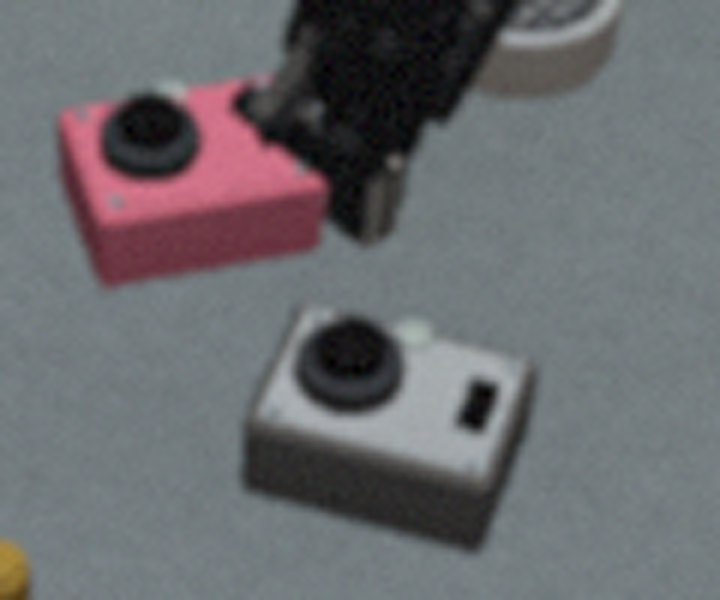

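Run:
```python
from h import *
T=np.load('T11.npy')
print([plane('wrist',(330,261),z,T) for z in (.06,.064)])
p,e=tri(ray('wrist',(330,261),T),ray('wrist',(353,250.6),np.load('T1.npy')),ray('top',(238.6,250.1)),ray('scene',(387.9,207.3)));print(p,e)
```

```text
[array([0.5128429 , 0.17055423, 0.06      ]), array([0.51139912, 0.17057041, 0.064     ])]
[0.5141928  0.17080195 0.0584663 ] [np.float64(0.0007912239524688207), np.float64(0.0006382848620388851), np.float64(0.0007208656060845839), np.float64(0.0005309128951748957)]
```

Aligned within about 1 mm. Now pressing down.

```bash
python3 -m handwheel '[[[0,0,0.025,0,0,0,0],[0,0,0.040,0,0,0,0],[0,0,0.048,0,0,0,0],[0,0,0.048,0,0,0,0]]]'; python3 -m handwheel '[[[0,0,0.002,0,0,0,0],[0,0,0.004,0,0,0,0],[0,0,0.005,0,0,0,0],[0,0,0.006,0,0,0,0]]]'; python3 -m handwheel '[[[0,0,0.001,0,0,0,0],[0,0,0.002,0,0,0,0],[0,0,0.002,0,0,0,0]]]'
```

```text
clock: 11.85
position: [0.5136, 0.171, 0.0723]
ee_rot: [0.006, 1.0, -0.0, -0.0]
ft_force: [-0.4, -0.5, 0.9]
grip_width: -0.001
clock: 12.35
position: [0.5137, 0.1711, 0.0663]
ee_rot: [0.006, 1.0, 0.0, 0.0]
ft_force: [0.2, -0.9, 0.4]
grip_width: 0.004
clock: 12.72
position: [0.5136, 0.171, 0.0643]
ee_rot: [0.006, 1.0, 0.0, 0.0]
ft_force: [0.6, -0.1, -0.1]
grip_width: 0.002
```

```bash
for k in 1 2 3; do python3 -m handwheel '[[[0,0,0.001,0,0,0,0],[0,0,0.002,0,0,0,0],[0,0,0.002,0,0,0,0]]]' | egrep 'pos|ft'; done
```

```text
position: [0.5137, 0.1711, 0.0623]
ft_force: [0.3, 0.1, 2.2]
position: [0.5136, 0.1711, 0.0603]
ft_force: [-0.3, -0.3, 3.0]
position: [0.5137, 0.1711, 0.0583]
ft_force: [-1.4, -1.1, 3.4]
```

```bash
for k in 1 2; do python3 -m handwheel '[[[0,0,0.001,0,0,0,0],[0,0,0.001,0,0,0,0]]]' | egrep 'pos|ft'; done
```

```text
position: [0.5137, 0.1711, 0.058]
ft_force: [-2.7, -1.2, 12.5]
position: [0.5138, 0.1711, 0.0578]
ft_force: [-7.8, -2.8, 21.8]
```

Bottomed out: the force jumped to 22 N at z=0.0578. Releasing and lifting away.

```bash
python3 -m handwheel '[[[0,0,-0.003,0,0,0,0],[0,0,-0.008,0,0,0,0],[0,0,-0.018,0,0,0,0],[0,0,-0.05,0,0,0,0],[0,0,-0.1,0,0,0,0],[0.03,0,-0.15,0,0,0,0],[0.06,0,-0.19,0,0,0,0],[0.06,0,-0.19,0,0,0,0]]]'
python3 - <<'E'
from h import *
import cv2
T=Ttool()
w=manip.camera('wrist');t=manip.camera('top');s=manip.camera('scene')
cv2.imwrite('pics/t12.png',t);cv2.imwrite('pics/s12.png',s);cv2.imwrite('pics/w12.png',w)
a=lambda i,y0,y1,x0,x1:cv2.resize(i[y0:y1,x0:x1],(400,300),interpolation=cv2.INTER_CUBIC)
t0=cv2.imread('pics/top0.png');s0=cv2.imread('pics/scene0.png')
cv2.imwrite('pics/f.png',np.vstack([np.hstack([a(s0,190,355,180,400),a(s,190,355,180,400)]),np.hstack([a(s0,130,280,320,520),a(s,130,280,320,520)])]))
E
```

```text
clock: 15.35
position: [0.4536, 0.1727, 0.25]
ee_rot: [0.006, 1.0, 0.002, 0.002]
ft_force: [1.0, -1.2, -0.2]
grip_width: 0.003
```

View pics/f.png

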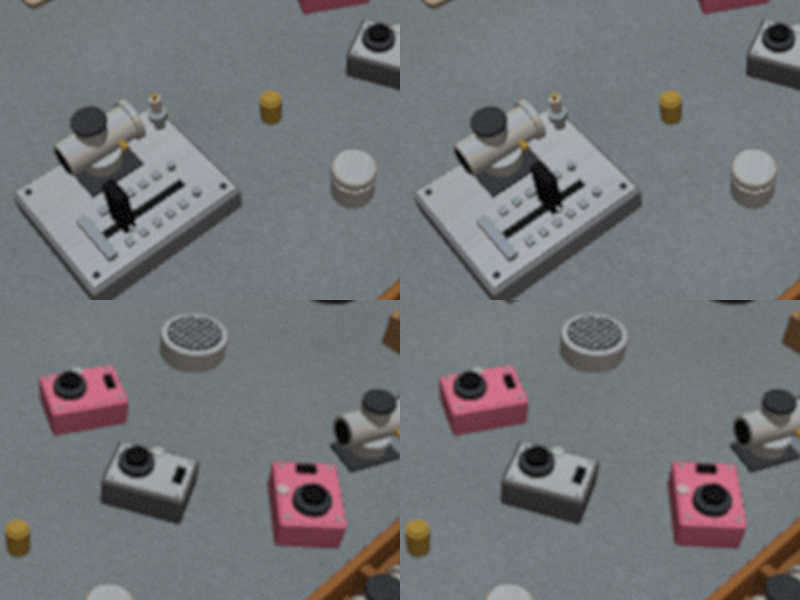

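View pics/w12.png

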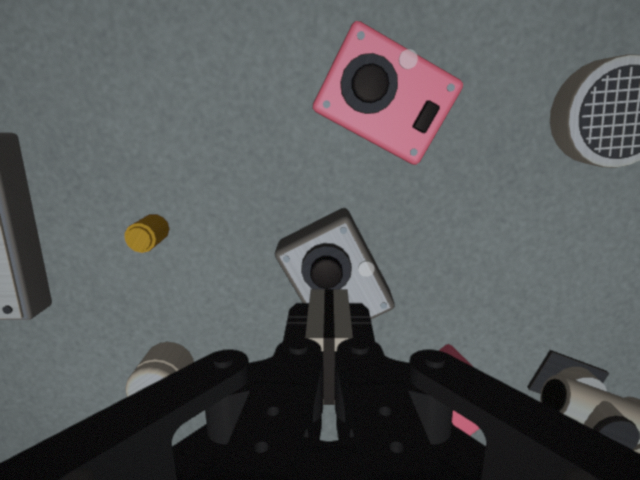

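View pics/t12.png

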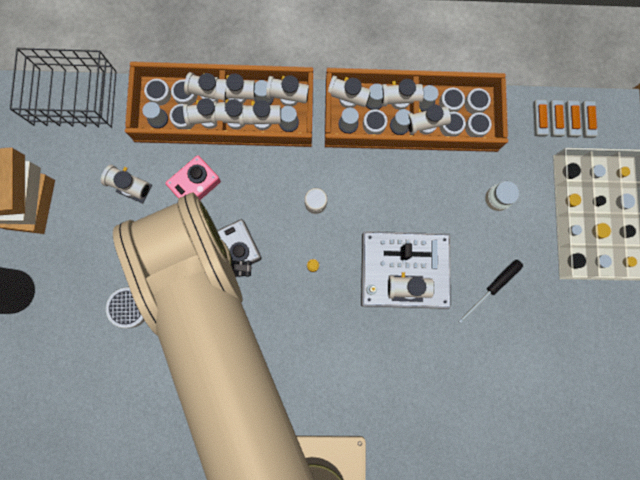

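In both the scene and top views the box and loose parts are unmoved, the lever is in notch 3, the button is up and the arm is clear.

```bash
python3 -c "
from workcell import manip
print(manip.hand_in(), manip.get_obs()['ft_force'])"
```

```text
the job is handed in; nothing more can be done
the job is handed in; nothing more can be done
```

The lever is set in the third notch, the start button has been pressed and is up again, and I handed the job in at about 15.5 s of the 54 s allowed.

- **Lever:** it started in notch 1. I pushed it with the closed fingertips from behind, in 1 mm steps near each crest, and it clicked into notch 2 and then notch 3. After I backed off, the wrist camera showed it matching the model drawn at 0.054 m.
- **Button:** I pressed the button on the grey control box, not the pink ones. Contact came at about z = 0.064 m, it moved down at 3–4 N, and it reached its stop at z ≈ 0.058 m with 22 N. I then lifted the gripper about 19 cm clear.
- **Last checks:** before-and-after scene views and the final top view showed the lever in notch 3, the button up, and the box and other parts where they were. The arm hid the filter tin partly and one pink box fully in the top view, but both looked unmoved in the scene view.
- **Disagreement:** triangulation put the button's top at about 0.059 m, but the description and the contact both gave 0.064 m. It made no difference, because I pressed by feel.

I have no direct reading of the lever or button joints. Both results rest on the camera views and the measured forces.

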